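# Square a flat-edged brass disc on the marking jig

### The job

Pick up the brass disc by its wooden knob, which spins freely, lay it softly on the plywood marking board between the two guide pins, flat still turned away from the steel bar, and let go. Then, with the fingertips, turn the disc on the board until its flat edge faces the bar, and press it up gently so that the flat lies flush along the bar, leaving it there untouched. Do not ram the bar and do not disturb the vase, bowl or jar.

Things in the scene. Friction and masses are not known exactly. Their poses are not given: they have to be found in the camera images.
- disc: Brass disc, 120 mm across, 7 mm thick, 0.5 to 0.75 kg, loose, lying flat, with one straight flat edge 66 mm long, 50 mm from the centre. Origin: centre of its underside; +x points from the centre square to the flat, z up. Two upright brass studs, 14 mm in diameter, 12 mm high, stand on its top at x = 0, y = +42 and -42 mm: push them with the fingertips to turn the disc.
- knob: Dark wooden knob at the disc's centre, 26 mm in diameter, 28 mm high (its top 35 mm above the disc's underside). It spins freely on the disc, so turning the knob does not turn the disc. Origin: centre of the knob's lower end, 7 mm above the disc's underside.
- disc_flat (a point): Middle of the disc's flat edge, half-way up the thickness (50 mm from the disc's axis along its +x).
- jig: Fixed plywood board, x -130 to +90, y -105 to +105 mm about its origin at bench level; top at z = 16 mm. +x points to the bar. Steel guide pins, 14 mm in diameter, 22 mm high above the board, stand at x = -5, y = +73 and -73 mm; the disc fits between with 6 mm to spare each side. With its centre at x = -20 mm the disc turns clear of the bar; with the flat home its centre is at x = 0.
- bar: Rigid steel alignment bar fixed on the board: 170 mm long along the board's y, 22 mm wide, top 14 mm above the board; its face towards the pins is the plane x = +50 mm of the board. Origin and axes are those of the board.
- bar_face (a point): Middle of the bar's face that the flat must lie against (x = +50 mm, y = 0 of the board; 3.5 mm above the board).
- vase: Celadon vase, 100 mm wide, 165 mm tall, loose, a bystander. Origin: centre of its underside.
- bowl: Blue ceramic bowl, 110 mm wide, 50 mm tall, loose, a bystander. Origin: centre of its underside.
- jar: Amber jar with a brass cap, 60 mm wide, 80 mm tall, loose, a bystander. Origin: centre of its underside.
There are look-alikes about, which are no part of the job. Of the things like the disc, leave any that is pink or red; of the rest the larger one is meant.

How it is judged:
By the outcome, as a careful person would: the job done as asked, in the order asked, and still so for the second after the job is handed in, with the robot touching nothing.
It also fails if it takes over 72 s, if anything falls off the work surface, if the arm or the gripper's body presses on something with over 40 N, if the wrist force passes 120 N, or if a joint passes its speed limit or range.

### The arm

A 7-joint arm with a two-finger parallel gripper is mounted at the origin on the work surface. World frame = base frame: x ahead of the robot, y to its left, z up, the work surface at z = 0. Lengths are in m, angles in rad, forces in N, time in s.
With the tool pointing down it reaches from about 0.35 to 0.9 m from the base axis. Payload 7.2 kg.
Tool frame: the origin (TCP) lies midway between the tips of the shut fingers; the grasp point (between the pads) lies 19 mm behind it; z points along the fingers, y is the direction in which the jaws open and shut (so a half turn about z gives the same grasp; the last joint's range is limited). The gripper opens to 88 mm and grips with 3 to 60 N. Pads are 20 mm wide; open, the fingers measure 115 mm over their backs; the gripper's body (75 mm by 178 mm) begins 61 mm behind the grasp point.
Start: joints at [1.104, 0.411, -0.013, 1.596, 0.006, 1.134, -0.082], TCP at [0.243, -0.576, 0.223] pointing down, gripper open.
Joint ranges: [-2.95, 2.95], [-0.29, 1.99], [-1.47, 1.44], [0.14, 2.54], [-1.03, 4.17], [0.13, 1.85], [-2.86, 2.86]. Speed limits (rad/s): [2.39, 2.39, 3.01, 3.01, 3.14, 3.14, 3.14].

### API

Orientations are given as [roll, pitch, yaw] about the fixed x, y, z axes, in that order (R = Rz(yaw) Ry(pitch) Rx(roll)).
In Python, from bench import state, eyes, bot gives the robot as it stands. The module is installed in compiled form; this text tells all that it offers.
- The arm moves only by the tool arm_command, never from a script. Its argument "plan" is text: rows parted by semicolons, each of 7 numbers parted by spaces: the shift along the tool's x, y, z as a fraction of full scale, then the turn, a rotation vector about the tool's x, y, z as a fraction of full scale, then the opening, from -1 (shut) to 1 (fully open), so that 0 is half open. A call has 1 to 10 rows; each row shifts and turns the pose as measured when the row begins, along the tool's axes as they then stand; what a row does not reach is not made up. Full scale, the value 1, is 0.15 m for a shift and 180 degrees for a turn. A row lasts 1/8 s, in which the tool goes at most 62.5 mm and 10.7 degrees, less where a joint would pass 70% of its speed; a pose out of reach is approached as far as the arm can. A call with a number of a shift or a turn outside -1 to 1 is refused whole. A call with a gripper value outside its range is refused whole. The fingers move at their own pace and stop on an object; "grip_force" is the grip in N (left out, the last holds). Time passes only in rows, so rows that do not move let the fingers close. It gives the time, the measured TCP pose, the force and the opening at its end, in the units of the state.
- state(): the state, without advancing time (a new reading comes with each control period).
- eyes.grab_frame(name): name is "side" or "top"; returns a dict with "image" (480x640x3 uint8, red, green, blue), "mtx" (3x3 intrinsics, pixels), "rvec" (rotation vector, rad) and "tvec" (3), from world to camera coordinates, as OpenCV has them. Camera axes: x right, y down, z forward; pixel columns grow to the right and rows downward; lengths in m; the calibration is good to about 2 mm. A picture is of the moment at which its call begins. There is no depth.
- bot.job_done(): hands the job in, once; it reports no verdict.
Trained networks look in the newest picture that a camera, given by its name, has taken for a name from the list of things; names that differ only in an ending like _2 or _b are one class to them, and where a whole thing is asked for, a point or a joint stands for the part that bears it (a point fixed in the world has none). Each returns a list of dicts, best first, with "score" (0 to 1); they miss things now and then, are a little off and sometimes report something else, mostly with a low value. They report only what shows in the picture. A call takes as long as a camera call. They do not tell look-alikes from the thing itself.
- eyes.trace(target, camera): "pixels" (480x640 bool, what is visible of it) and "centre" ([column, row] in pixels, amid what is visible of it).
- eyes.landmark_of(target, camera): "centre" ([column, row] in pixels: a listed point, or the origin of a listed thing).
The state is a dict: "time": time; "joint_positions": joint angles; "qvel": joint speeds; "joint_efforts": joint torques, N m; "position": TCP position; "eef_rot": TCP orientation; "force": force on the tool from outside, world axes, zero at the start; "ft_torque": the same for the moment, N m; "finger_gap": finger opening in m.
Only numpy, scipy, OpenCV 4.12 (cv2) and the standard library are available. Lean on these libraries where they do the work, as an engineer would, in place of code of your own. Each camera call takes 0.05 s, during which the arm holds its last target.

## Working session

There is one attempt and no reset: what is moved stays moved. The work goes in short steps, Python scripts to look and compute and a tool call to move; the robot and the scene stay as the last step left them, time stands still between calls to the robot, and variables do not carry over. Pictures are saved under pics/ and viewed, and the job is handed in when it is done.

Besides the shell and the picture viewer there is one more tool, called after "Emit:" as a command line: name --argument value ..., lists and objects as JSON in quotes. arm_command: Moves the arm, as the interface text tells. Shift numbers are shares of 0.15 m and turn numbers shares of 180 degrees, none past 1 either way. Its arguments: {"type":"object","properties":{"plan":{"type":"string"},"grip_force":{"type":"number"}},"required":["plan"]}

```bash
mkdir -p pics; cat > h.py <<'E'
import numpy as np, cv2
from bench import state, eyes, bot
from scipy.spatial.transform import Rotation as Rn
def grab(n,fn=None):
    f=eyes.grab_frame(n)
    if fn: cv2.imwrite('pics/'+fn,f['image'][:,:,::-1])
    return f
def ray(f,px):
    K=np.array(f['mtx']);R,_=cv2.Rodrigues(np.array(f['rvec'],float));t=np.array(f['tvec'],float).ravel()
    d=R.T@np.linalg.inv(K)@np.array([px[0],px[1],1.]);o=-R.T@t
    return o,d
def atz(f,px,z):
    o,d=ray(f,px);return o+d*(z-o[2])/d[2]
def proj(f,P):
    return cv2.projectPoints(np.array(P,float).reshape(-1,3),np.array(f['rvec'],float),np.array(f['tvec'],float),np.array(f['mtx']),None)[0].reshape(-1,2)
E
python3 - <<'E'
from h import *
t=grab('top','t0.png');s=grab('side','s0.png')
for c,f in(('top',t),('side',s)):
  print(c,'cam',ray(f,(320,240))[0].round(3))
  for n,z in(('disc',0),('knob',.007),('disc_flat',.0035),('jig',0),('bar_face',.0195),('bar',0),('vase',0),('bowl',0),('jar',0)):
    print(n,[(np.round(r['centre']).tolist(),round(r['score'],2),atz(f,r['centre'],z).round(3).tolist()[:2]) for r in eyes.landmark_of(n,c)])
st=state();print({k:np.round(v,3).tolist() for k,v in st.items()})
E
```

```text
top cam [0.336 0.012 1.298]
disc [([228.0, 213.0], 0.7, [0.688, 0.221]), ([291.0, 254.0], 0.66, [0.565, 0.066]), ([226.0, 320.0], 0.58, [0.413, 0.239]), ([241.0, 262.0], 0.55, [0.556, 0.193])]
knob [([226.0, 320.0], 0.66, [0.414, 0.239]), ([239.0, 258.0], 0.63, [0.566, 0.198]), ([226.0, 208.0], 0.62, [0.701, 0.226]), ([293.0, 256.0], 0.48, [0.558, 0.062])]
disc_flat [([296.0, 273.0], 0.92, [0.516, 0.056]), ([259.0, 263.0], 0.9, [0.55, 0.149]), ([220.0, 202.0], 0.69, [0.717, 0.239]), ([213.0, 316.0], 0.56, [0.426, 0.271])]
jig [([382.0, 242.0], 0.84, [0.577, -0.169])]
bar_face [([383.0, 221.0], 0.84, [0.627, -0.175])]
bar [([156.0, 259.0], 0.21, [0.581, 0.409])]
vase [([310.0, 173.0], 0.68, [0.78, 0.001])]
bowl [([158.0, 260.0], 0.61, [0.578, 0.405])]
jar [([482.0, 228.0], 0.78, [0.594, -0.432])]
side cam [ 0.545 -0.887  0.735]
disc [([312.0, 230.0], 0.89, [0.565, 0.071]), ([354.0, 201.0], 0.77, [0.689, 0.209])]
knob [([308.0, 202.0], 0.55, [0.555, 0.196]), ([352.0, 197.0], 0.44, [0.687, 0.221]), ([256.0, 194.0], 0.41, [0.403, 0.241]), ([306.0, 230.0], 0.38, [0.55, 0.061])]
disc_flat [([366.0, 197.0], 0.81, [0.728, 0.223]), ([293.0, 230.0], 0.74, [0.513, 0.068]), ([309.0, 214.0], 0.73, [0.557, 0.139]), ([270.0, 188.0], 0.72, [0.442, 0.276])]
jig [([322.0, 295.0], 0.6, [0.582, -0.17])]
bar_face [([343.0, 286.0], 0.97, [0.629, -0.163])]
bar []
vase []
bowl [([336.0, 394.0], 0.75, [0.599, -0.424]), ([313.0, 172.0], 0.72, [0.575, 0.379])]
jar [([333.0, 397.0], 0.65, [0.594, -0.429])]
{'time': 1.0, 'joint_positions': [1.104, 0.411, -0.013, 1.596, 0.006, 1.134, -0.082], 'qvel': [-0.0, -0.001, 0.002, -0.001, 0.0, -0.001, -0.0], 'joint_efforts': [-0.0, -58.775, 0.641, -29.139, -0.054, 0.01, 0.0], 'position': [0.243, -0.576, 0.223], 'eef_rot': [3.142, 0.0, 0.399], 'force': [-0.278, -0.56, -1.219], 'ft_torque': [0.029, 0.001, -0.057], 'finger_gap': 0.088}
```

View pics/t0.png

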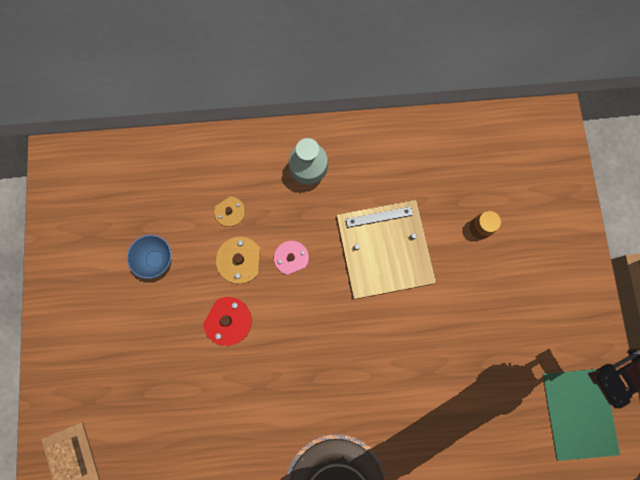

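View pics/s0.png

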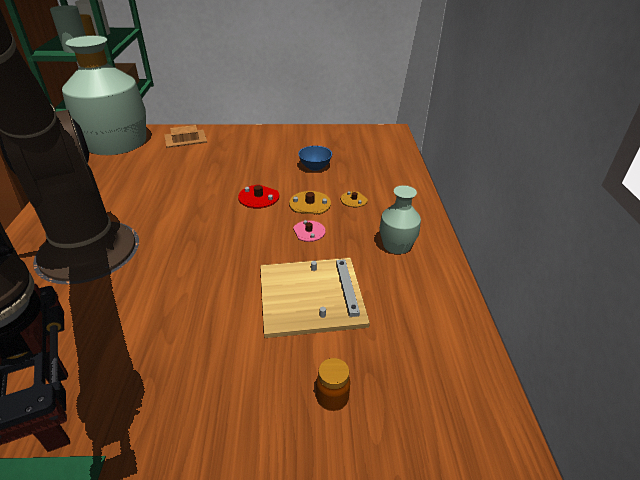

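```bash
python3 - <<'E'
import cv2
i=cv2.imread('pics/t0.png');cv2.imwrite('pics/t0c.png',cv2.resize(i[180:350,190:330],None,fx=4.5,fy=3.5*4.5/3.5*0+3.5,interpolation=2) if 0 else cv2.resize(i[180:350,190:340],None,fx=3.5,fy=3.5,interpolation=2))
cv2.imwrite('pics/t0j.png',cv2.resize(i[180:310,300:500],None,fx=4,fy=4,interpolation=2))
E
```

```text
(no output)
```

View pics/t0c.png

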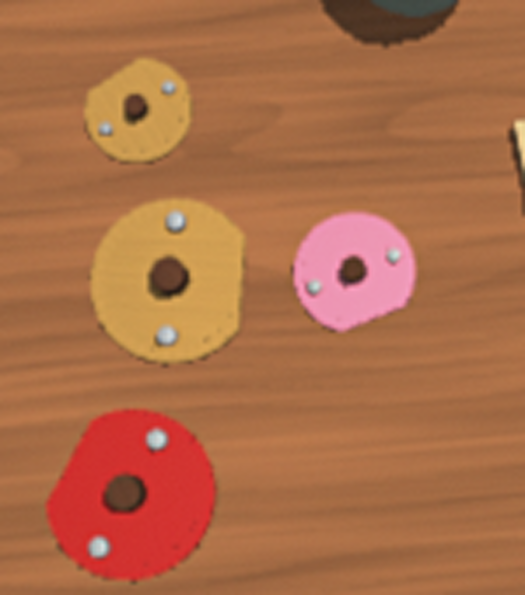

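View pics/t0j.png

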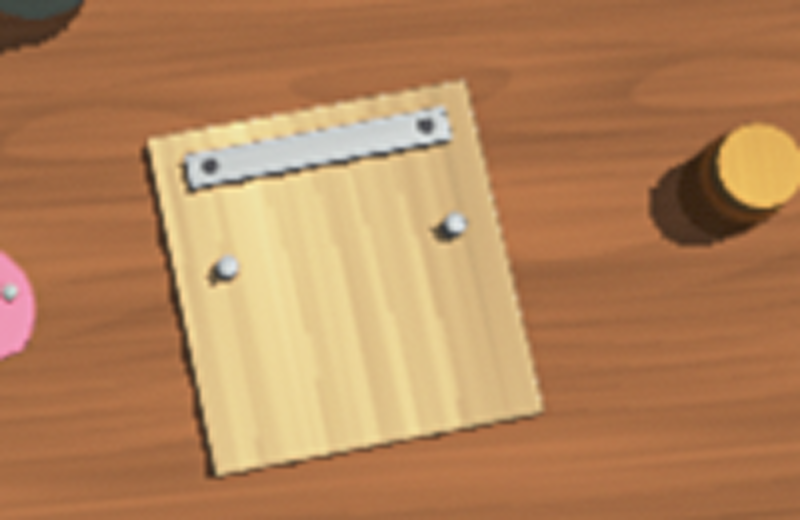

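```bash
cat >> h.py <<'E'
def rect(f,z,x0,x1,y0,y1,s=0.0005):
    # output: col -> world y decreasing, row -> world x decreasing (like top view)
    W=int((y1-y0)/s);H=int((x1-x0)/s)
    c=proj(f,[[x1,y1,z],[x1,y0,z],[x0,y0,z],[x0,y1,z]]).astype(np.float32)
    M=cv2.getPerspectiveTransform(np.float32([[0,0],[W,0],[W,H],[0,H]]),c)
    return cv2.warpPerspective(f['image'],M,(W,H),flags=cv2.INTER_CUBIC|cv2.WARP_INVERSE_MAP)
E
cat > m.py <<'E'
from h import *
t=eyes.grab_frame('top');s=eyes.grab_frame('side')
for c,f in(('top',t),('side',s)):
  r=rect(f,.007,.47,.66,.12,.27);cv2.imwrite(f'pics/rd_{c}.png',r[:,:,::-1])
  hsv=cv2.cvtColor(r,cv2.COLOR_RGB2HSV)
  m=((hsv[...,0]>14)&(hsv[...,0]<28)&(hsv[...,1]>120)&(hsv[...,2]>140)).astype(np.uint8)
  n,l,st,ce=cv2.connectedComponentsWithStats(m);i=1+np.argmax(st[1:,4])
  cn=max(cv2.findContours((l==i).astype(np.uint8),cv2.RETR_EXTERNAL,cv2.CHAIN_APPROX_NONE)[0],key=len)[:,0,:].astype(float)
  P=np.c_[.66-cn[:,1]*.0005,.27-cn[:,0]*.0005]
  P=cv2.convexHull(P.astype(np.float32))[:,0].astype(float)
  # resample hull
  Q=np.vstack([P,P[:1]]);L=np.r_[0,np.cumsum(np.linalg.norm(np.diff(Q,axis=0),axis=1))];u=np.linspace(0,L[-1],400)
  Q=np.c_[np.interp(u,L,Q[:,0]),np.interp(u,L,Q[:,1])]
  from scipy.optimize import least_squares
  def res(p,R=.06,D=.05):
    d=Q-p[:2];a=np.array([np.cos(p[2]),np.sin(p[2])])
    return np.maximum(np.hypot(*d.T)-R*p[3], d@a-D*p[3])
  best=min((least_squares(res,[*Q.mean(0),a,1],loss='soft_l1',f_scale=.001) for a in np.arange(0,6.3,.5)),key=lambda o:o.cost)
  print(c,st[i,4]*.25e-6,best.x.round(4),np.degrees(best.x[2]),np.abs(best.fun).mean())
  r=rect(f,.016,.42,.72,-.32,-.02);cv2.imwrite(f'pics/rj_{c}.png',r[:,:,::-1])
  hsv=cv2.cvtColor(r,cv2.COLOR_RGB2HSV)
  m=((hsv[...,0]>14)&(hsv[...,0]<30)&(hsv[...,1]<140)&(hsv[...,2]>160)).astype(np.uint8)
  m=cv2.morphologyEx(m,cv2.MORPH_OPEN,np.ones((9,9)))
  n,l,st,ce=cv2.connectedComponentsWithStats(m);i=1+np.argmax(st[1:,4])
  cn=np.vstack(cv2.findContours((l==i).astype(np.uint8),cv2.RETR_EXTERNAL,cv2.CHAIN_APPROX_NONE)[0])
  (cx,cy),(w,h),a=cv2.minAreaRect(cn);b=cv2.boxPoints(((cx,cy),(w,h),a))
  B=np.c_[.72-b[:,1]*.0005,-.02-b[:,0]*.0005]
  print('board size',w/2,h/2,'corners',B.round(4).tolist(),'centre',B.mean(0).round(4))
E
python3 m.py
```

```text
top 0.010048999999999999 [0.5615 0.1979 4.583  1.0171] 262.5871981045162 0.0001951823260491764
board size 221.67611694335938 210.80807495117188 corners [[0.657800018787384, -0.05820000171661377], [0.6801999807357788, -0.2678000032901764], [0.45980000495910645, -0.2913999855518341], [0.4374000132083893, -0.08169999718666077]] centre [ 0.5588 -0.1748]
side 0.00862225 [0.5606 0.1974 4.5762 1.0174] 262.19772009368376 0.0006248483725374757
board size 219.58950805664062 210.60238647460938 corners [[0.6556000113487244, -0.05999999865889549], [0.6782000064849854, -0.2694000005722046], [0.45989999175071716, -0.2928999960422516], [0.4372999966144562, -0.08349999785423279]] centre [ 0.5578 -0.1765]
```

Emit:
arm_command --plan "0 0 0 0 0 0.0565 0.4;0 0 0 0 0 0.0565 0.4;0 0 0 0 0 0.0565 0.4;0.1 -0.385 0 0 0 0 0.4;0.1 -0.385 0 0 0 0 0.4;0.1 -0.385 0 0 0 0 0.4;0.1 -0.385 0 0 0 0 0.4;0.1 -0.385 0 0 0 0 0.4;0.1 -0.385 0 0 0 0 0.4;0.1 -0.385 0 0 0 0 0.4" --grip_force 20

```text
time: 2.35
position: [0.4111, -0.1858, 0.2225]
eef_rot: [3.138, -0.003, -0.16]
force: [1.7, -0.4, -0.3]
finger_gap: 0.0615
```

```bash
cat > g.py <<'E'
import sys
from h import *
# python3 g.py x y z yaw_deg -> shifts (fractions) in present tool axes + turn
def go(x,y,z,yaw):
    s=state();p=np.array(s['position']);R=Rn.from_euler('xyz',s['eef_rot'])
    T=Rn.from_euler('xyz',[np.pi,0,np.radians(yaw)])
    d=R.inv().apply(np.array([x,y,z])-p);rv=(R.inv()*T).as_rotvec()
    print('t',round(s['time'],2),'pos',p.round(4),'rpy',np.degrees(s['eef_rot']).round(2),'F',np.round(s['force'],2),'gap',round(s['finger_gap'],4))
    print('q',np.round(s['joint_positions'],2))
    print('shift',(d/.15).round(4),'turn',(rv/np.pi).round(4),'dist mm',np.linalg.norm(d)*1e3,'deg',np.degrees(np.linalg.norm(rv)))
if __name__=='__main__': go(*map(float,sys.argv[1:]))
E
python3 g.py .561 .1977 .2 -7.6
```

```text
t 2.35 pos [ 0.4111 -0.1858  0.2225] rpy [179.79  -0.19  -9.18] F [ 1.72 -0.43 -0.31] gap 0.0615
q [ 0.46  0.12 -0.16  1.99  0.03  1.03 -1.44]
shift [ 0.5785 -2.684   0.142 ] turn [ 0.0012 -0.001  -0.0088] dist mm 412.40057927789775 deg 1.6008478772628887
```

Emit:
arm_command --plan "0.083 -0.383 0.02 0 0 -0.0088 0.4;0.083 -0.383 0.02 0 0 0 0.4;0.083 -0.383 0.02 0 0 0 0.4;0.083 -0.383 0.02 0 0 0 0.4;0.083 -0.383 0.02 0 0 0 0.4;0.083 -0.383 0.02 0 0 0 0.4;0.083 -0.383 0.02 0 0 0 0.4;0 0 0 0 0 0 0.4"

```text
time: 3.35
position: [0.5566, 0.2185, 0.2019]
eef_rot: [3.14, -0.009, -0.128]
force: [0.1, -1.0, 0.3]
finger_gap: 0.0617
```

```bash
python3 g.py .561 .1977 .1 -7.6
```

```text
t 3.35 pos [0.5566 0.2185 0.2019] rpy [179.92  -0.54  -7.32] F [ 0.05 -1.02  0.31] gap 0.0617
q [-0.16  0.41 -0.4   1.68  0.19  1.08 -2.32]
shift [0.0401 0.1329 0.6798] turn [ 0.0004 -0.003   0.0015] dist mm 104.07070401890765 deg 0.6136331825077459
```

Emit:
arm_command --plan "0.04 0.133 0.2 0 -0.003 0.0015 0.4;0 0 0.24 0 0 0 0.4;0 0 0.24 0 0 0 0.4;0 0 0 0 0 0 0.4"

```text
time: 3.85
position: [0.5609, 0.1938, 0.0983]
eef_rot: [3.138, -0.001, -0.134]
force: [-0.5, -0.5, 0.3]
finger_gap: 0.0616
```

```bash
python3 g.py .561 .1977 .013 -7.6; python3 - <<'E'
from h import *
for c in('top','side'):
  f=grab(c);i=f['image'][:,:,::-1];p=proj(f,[[.561,.1977,.035]])[0];x,y=p.astype(int)
  cv2.imwrite(f'pics/a_{c}.png',cv2.resize(i[y-50:y+50,x-65:x+65],None,fx=4,fy=4,interpolation=2))
E
python3 -c "
import cv2,numpy as np
cv2.imwrite('pics/a.png',np.vstack([cv2.imread('pics/a_%s.png'%c)[50:350] for c in('top','side')]))"
```

```text
t 3.85 pos [0.5609 0.1938 0.0983] rpy [ 1.7982e+02 -8.0000e-02 -7.7000e+00] F [-0.5  -0.54  0.28] gap 0.0616
q [-0.14  0.52 -0.37  1.78  0.24  0.89 -2.33]
shift [-0.0038 -0.0276  0.5685] turn [ 0.001  -0.0005 -0.0006] dist mm 85.37900123219137 deg 0.22270005759472783
```

View pics/a.png

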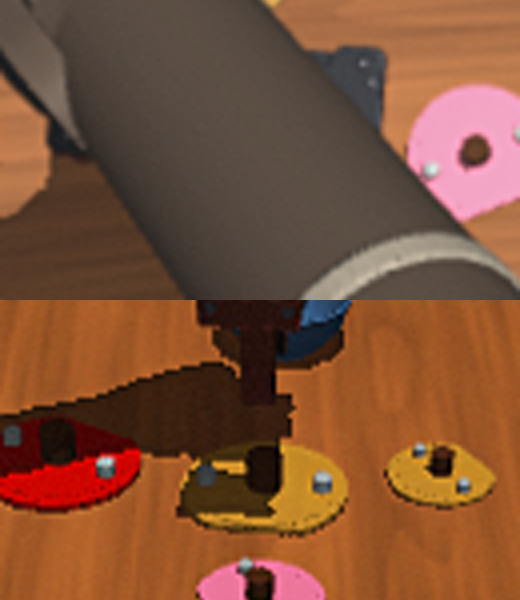

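The side view shows the fingers hanging over the brass disc's knob, clear of both studs. Descending.

Emit:
arm_command --plan "-0.004 -0.028 0.15 0 0 0 0.4;0 0 0.15 0 0 0 0.4;0 0 0.14 0 0 0 0.4;0 0 0.09 0 0 0 0.4;0 0 0 0 0 0 0.4"

```text
time: 4.58
position: [0.5707, 0.2012, 0.0306]
eef_rot: [-3.135, -0.021, -0.136]
force: [0.1, -0.8, 0.1]
finger_gap: 0.0616
```

```bash
python3 g.py .561 .1977 .013 -7.6
```

```text
t 4.58 pos [0.5707 0.2012 0.0306] rpy [-179.62   -1.19   -7.8 ] F [ 0.12 -0.79  0.12] gap 0.0616
q [-0.18  0.61 -0.34  1.81  0.29  0.74 -2.38]
shift [-0.0634  0.0327  0.116 ] turn [-0.0021 -0.0066 -0.0011] dist mm 20.43046620953107 deg 1.269122392599443
```

Emit:
arm_command --plan "-0.063 0.033 0 -0.002 -0.0066 -0.001 0.4;0 0 0 0 0 0 0.4"

```text
time: 4.82
position: [0.5611, 0.1977, 0.0325]
eef_rot: [-3.141, -0.001, -0.133]
force: [0.0, -0.5, 0.5]
finger_gap: 0.0612
```

```bash
python3 g.py .561 .1977 .013 -7.6
```

```text
t 4.83 pos [0.5611 0.1977 0.0325] rpy [-1.7994e+02 -6.0000e-02 -7.6100e+00] F [ 0.02 -0.48  0.5 ] gap 0.0612
q [-0.17  0.61 -0.34  1.82  0.28  0.76 -2.36]
shift [-0.0006  0.0002  0.1299] turn [-0.0003 -0.0003 -0.    ] dist mm 19.48236326672473 deg 0.08348279418272216
```

Emit:
arm_command --plan "0 0 0.065 0 0 0 0.4;0 0 0.06 0 0 0 0.4;0 0 0 0 0 0 0.4"

```text
time: 5.2
position: [0.5615, 0.1977, 0.013]
eef_rot: [-3.14, -0.002, -0.133]
force: [-0.2, -0.6, -0.2]
finger_gap: 0.0616
```

```bash
python3 g.py .561 .1977 .013 -7.6
```

```text
t 5.2 pos [0.5615 0.1977 0.013 ] rpy [-1.7991e+02 -1.1000e-01 -7.6200e+00] F [-0.16 -0.58 -0.22] gap 0.0616
q [-0.18  0.64 -0.33  1.83  0.3   0.73 -2.38]
shift [-0.0033  0.0003  0.0002] turn [-0.0005 -0.0006 -0.0001] dist mm 0.49273282345955915 deg 0.14372681570490914
```

Close gently, then firm up.

Emit:
arm_command --plan "0 0 0 0 0 0 -0.3;0 0 0 0 0 0 -0.6;0 0 0 0 0 0 -0.8;0 0 0 0 0 0 -0.8;0 0 0 0 0 0 -0.8" --grip_force 20

```text
time: 5.82
position: [0.5616, 0.198, 0.0131]
eef_rot: [-3.14, -0.002, -0.133]
force: [0.4, -0.6, -1.2]
finger_gap: 0.0256
```

Emit:
arm_command --plan "0 0 0 0 0 0 -0.8;0 0 -0.05 0 0 0 -0.8;0 0 -0.1 0 0 0 -0.8;0 0 -0.1 0 0 0 -0.8;0 0 0 0 0 0 -0.8" --grip_force 35

```text
time: 6.45
position: [0.56, 0.1971, 0.052]
eef_rot: [3.142, 0.001, -0.133]
force: [0.9, 0.3, -6.5]
finger_gap: 0.0252
```

```bash
python3 g.py .561 .1977 .16 -7.6;python3 - <<'E'
from h import *
grab('side','s1.png')
E
```

```text
t 6.45 pos [0.56   0.1971 0.052 ] rpy [ 1.80e+02  5.00e-02 -7.61e+00] F [ 0.9   0.29 -6.48] gap 0.0252
q [-0.16  0.58 -0.35  1.81  0.27  0.8  -2.35]
shift [ 0.0052 -0.0047 -0.72  ] turn [ 0.      0.0003 -0.    ] dist mm 108.00833484870391 deg 0.053579299296065655
```

View pics/s1.png

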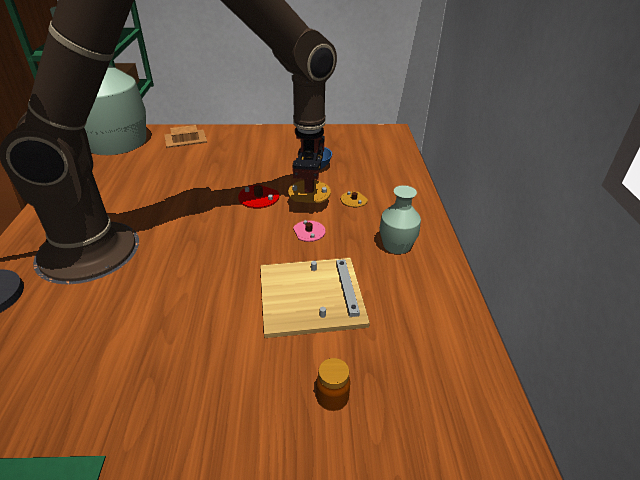

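Emit:
arm_command --plan "0 0 -0.15 0 0 0 -0.8;0 0 -0.2 0 0 0 -0.8;0 0.08 -0.15 0 0 0 -0.8;0.023 0.15 -0.05 0 0 0 -0.8;0.023 0.18 0 0 0 0 -0.8;0.023 0.2 0 0 0 0 -0.8;0.023 0.2 0 0 0 0 -0.8;0.023 0.2 0 0 0 0 -0.8;0.023 0.2 0 0 0 0 -0.8;0.023 0.2 0 0 0 0 -0.8"

```text
time: 7.75
position: [0.5519, -0.0198, 0.1328]
eef_rot: [3.14, 0.008, -0.126]
force: [-0.2, 0.6, -5.9]
finger_gap: 0.0256
```

```bash
python3 g.py .5583 -.1756 .12 -7.6
```

```text
t 7.75 pos [ 0.5519 -0.0198  0.1328] rpy [179.89   0.49  -7.23] F [-0.2   0.6  -5.88] gap 0.0256
q [ 0.22  0.42 -0.35  1.85  0.18  0.92 -1.91]
shift [0.1736 1.0252 0.086 ] turn [0.0006 0.0027 0.0021] dist mm 156.49778784417873 deg 0.6231713494574884
```

Emit:
arm_command --plan "0.035 0.2 0.017 0 0 0.002 -0.8;0.035 0.2 0.017 0 0.003 0 -0.8;0.035 0.2 0.017 0 0 0 -0.8;0.035 0.18 0.017 0 0 0 -0.8;0.02 0.1 0.017 0 0 0 -0.8;0.01 0.05 0 0 0 0 -0.8;0 0 0 0 0 0 -0.8;0 0 0 0 0 0 -0.8"

```text
time: 8.75
position: [0.5561, -0.1662, 0.1174]
eef_rot: [3.14, 0.004, -0.134]
force: [0.8, -0.1, -5.4]
finger_gap: 0.0251
```

```bash
python3 g.py .5583 -.1756 .06 -7.6;python3 - <<'E'
from h import *
grab('side','s2.png');grab('top','t2.png')
E
```

```text
t 8.75 pos [ 0.5561 -0.1662  0.1174] rpy [179.91   0.2   -7.67] F [ 0.83 -0.12 -5.38] gap 0.0251
q [ 0.44  0.47 -0.3   1.8   0.18  0.9  -1.65]
shift [0.0242 0.0596 0.3827] turn [ 0.0005  0.0011 -0.0004] dist mm 58.2181866137176 deg 0.23124824829876275
```

View pics/s2.png

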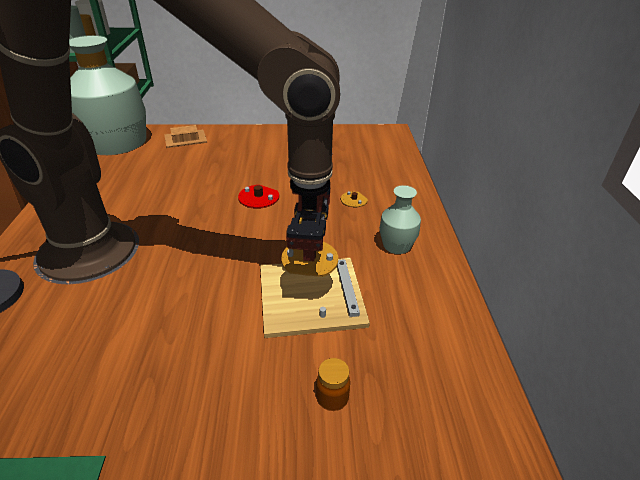

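View pics/t2.png

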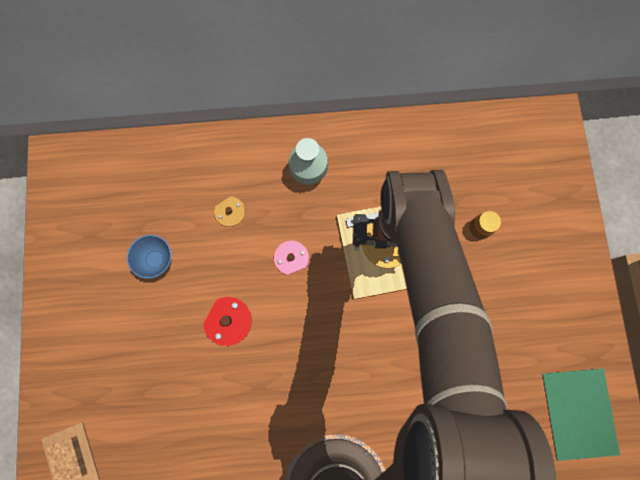

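Emit:
arm_command --plan "0.024 0.06 0 0 0 0 -0.8;0 0 0.1 0 0 0 -0.8;0 0 0.12 0 0 0 -0.8;0 0 0.12 0 0 0 -0.8;0 0 0 0 0 0 -0.8"

```text
time: 9.48
position: [0.5578, -0.1752, 0.0617]
eef_rot: [3.14, 0.005, -0.132]
force: [-0.1, 0.4, -7.0]
finger_gap: 0.0253
```

```bash
python3 g.py .5583 -.1756 .0295 -7.6
```

```text
t 9.47 pos [ 0.5578 -0.1752  0.0617] rpy [179.93   0.31  -7.57] F [-0.15  0.38 -7.01] gap 0.0253
q [ 0.43  0.55 -0.28  1.83  0.21  0.8  -1.66]
shift [0.005  0.0021 0.2146] turn [0.0004 0.0017 0.0001] dist mm 32.19661367241738 deg 0.31582474920947545
```

Emit:
arm_command --plan "0.005 0.002 0.05 0 0.0017 0 -0.8;0 0 0.06 0 0 0 -0.8;0 0 0.05 0 0 0 -0.8;0 0 0.02 0 0 0 -0.8;0 0 0 0 0 0 -0.8"

```text
time: 10.1
position: [0.5593, -0.1756, 0.0334]
eef_rot: [3.14, -0.002, -0.132]
force: [1.0, 0.8, -6.7]
finger_gap: 0.0251
```

```bash
python3 g.py .5583 -.1756 .0295 -7.6;python3 - <<'E'
from h import *
f=grab('side');cv2.imwrite('pics/s3.png',cv2.resize(f['image'][200:340,230:400,::-1],None,fx=4,fy=4,interpolation=2))
E
```

```text
t 10.1 pos [ 0.5593 -0.1756  0.0334] rpy [ 1.7993e+02 -1.0000e-01 -7.5600e+00] F [ 1.02  0.76 -6.72] gap 0.0251
q [ 0.42  0.59 -0.27  1.84  0.22  0.74 -1.68]
shift [-0.0066  0.0008  0.0258] turn [ 0.0004 -0.0005  0.0002] dist mm 3.997296563354816 deg 0.12534344533212388
```

View pics/s3.png

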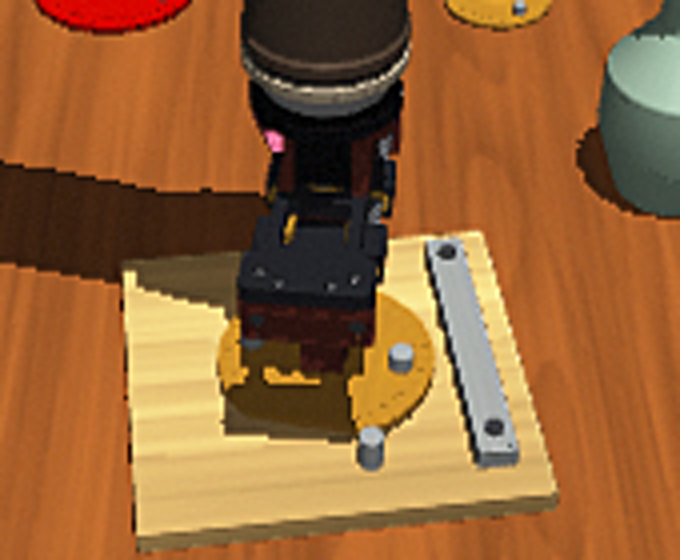

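The disc is between the pins, clear of the bar, with the flat still towards the near pin (turned away from the bar). Lowering the last 4 mm.

Emit:
arm_command --plan "-0.006 0 0.01 0 0 0 -0.8;0 0 0.008 0 0 0 -0.8;0 0 0.008 0 0 0 -0.8;0 0 0 0 0 0 -0.8"

```text
time: 10.65
position: [0.5589, -0.1757, 0.0301]
eef_rot: [3.14, -0.003, -0.132]
force: [-0.5, 0.8, -7.1]
finger_gap: 0.0253
```

```bash
python3 g.py .5583 -.1756 .0295 -7.6
```

```text
t 10.65 pos [ 0.5589 -0.1757  0.0301] rpy [179.91  -0.19  -7.57] F [-0.54  0.82 -7.07] gap 0.0253
q [ 0.42  0.59 -0.27  1.85  0.23  0.73 -1.68]
shift [-0.0043  0.0001  0.0043] turn [ 0.0005 -0.001   0.0002] dist mm 0.9056897678960603 deg 0.20800800934789648
```

Emit:
arm_command --plan "-0.004 0 0.008 0 0 0 -0.8;0 0 0.004 0 0 0 -0.8;0 0 0 0 0 0 -0.8"

```text
time: 11.02
position: [0.5587, -0.1757, 0.0291]
eef_rot: [3.14, -0.004, -0.132]
force: [-0.4, 0.7, -7.0]
finger_gap: 0.0254
```

```bash
python3 g.py .5583 -.1756 .0295 -7.6
```

```text
t 11.03 pos [ 0.5587 -0.1757  0.0291] rpy [179.9   -0.24  -7.57] F [-0.41  0.75 -6.98] gap 0.0254
q [ 0.42  0.59 -0.27  1.85  0.23  0.73 -1.68]
shift [-0.0026 -0.0001 -0.0024] turn [ 0.0006 -0.0013  0.0001] dist mm 0.535215494783528 deg 0.25787005051266454
```

Emit:
arm_command --plan "0 0 0.008 0 0 0 -0.8;0 0 0.006 0 0 0 -0.8;0 0 0 0 0 0 -0.8"

```text
time: 11.4
position: [0.5589, -0.1757, 0.0291]
eef_rot: [3.139, -0.005, -0.132]
force: [0.4, -0.5, -6.2]
finger_gap: 0.0253
```

Emit:
arm_command --plan "0 0 0.014 0 0.001 0 -0.8;0 0 0 0 0 0 -0.8"

```text
time: 11.65
position: [0.5593, -0.1757, 0.0292]
eef_rot: [3.138, -0.009, -0.132]
force: [-1.1, -0.3, -6.5]
finger_gap: 0.0252
```

```bash
python3 g.py .5583 -.1756 .0275 -7.6
```

```text
t 11.65 pos [ 0.5593 -0.1757  0.0292] rpy [179.82  -0.52  -7.59] F [-1.1  -0.28 -6.53] gap 0.0252
q [ 0.42  0.59 -0.27  1.85  0.23  0.72 -1.68]
shift [-0.0068  0.0002  0.0113] turn [ 0.001  -0.0029  0.0001] dist mm 1.980983695077924 deg 0.5520812751756392
```

Emit:
arm_command --plan "-0.006 0 0.02 0.001 -0.003 0 -0.8;0 0 0 0 0 0 -0.8"

```text
time: 11.9
position: [0.5598, -0.1758, 0.0292]
eef_rot: [3.141, -0.002, -0.132]
force: [-0.0, 0.4, -7.4]
finger_gap: 0.0255
```

```bash
python3 g.py .5583 -.1756 .0275 -7.6
```

```text
t 11.9 pos [ 0.5598 -0.1758  0.0292] rpy [ 1.7996e+02 -1.3000e-01 -7.5800e+00] F [-0.05  0.45 -7.37] gap 0.0255
q [ 0.42  0.59 -0.27  1.85  0.23  0.73 -1.68]
shift [-0.0104  0.0001  0.0113] turn [ 0.0002 -0.0007  0.0001] dist mm 2.298397600655764 deg 0.13904764470988606
```

Emit:
arm_command --plan "0 0 0 0 0 0 -0.35;0 0 0 0 0 0 -0.2;0 0 0 0 0 0 0;0 0 0 0 0 0 0"

```text
time: 12.4
position: [0.5615, -0.1762, 0.0291]
eef_rot: [3.141, -0.005, -0.132]
force: [-0.2, -0.1, -0.3]
finger_gap: 0.0439
```

```bash
python3 g.py .5583 -.1756 .09 -7.6
```

```text
t 12.4 pos [ 0.5615 -0.1762  0.0291] rpy [179.96  -0.29  -7.59] F [-0.17 -0.12 -0.27] gap 0.0439
q [ 0.42  0.59 -0.27  1.84  0.23  0.73 -1.68]
shift [-0.0197 -0.0005 -0.4064] turn [ 0.0002 -0.0016  0.0001] dist mm 61.032036786854356 deg 0.29725668799702215
```

Emit:
arm_command --plan "-0.01 0 -0.1 0 0 0 0;0 0 -0.25 0 0 0 0.3;0 0 -0.25 0 0 0 0.6;0 -0.3 -0.15 0 0 0 0.6;0 -0.4 0 0 0 -0.055 0.6;0 -0.4 0 0 0 -0.055 0.6;0 -0.4 0 0 0 -0.055 0.6;0 0 0 0 0 -0.055 0.6;0 0 0 0 0 -0.055 0.6"

```text
time: 13.52
position: [0.5591, 0.0538, 0.1546]
eef_rot: [3.129, -0.009, 0.757]
force: [-0.0, -0.6, 0.3]
finger_gap: 0.0704
```

```bash
cat > v.py <<'E'
from h import *
import sys
from scipy.optimize import least_squares
tag=sys.argv[1]
J=np.array([.5782,-.1735]);yj=np.radians(6.1)
ims=[]
for c in('top','side'):
  f=eyes.grab_frame(c)
  r=rect(f,.023,.42,.72,-.32,-.02)
  ims.append(r[:,:,::-1])
  hsv=cv2.cvtColor(r,cv2.COLOR_RGB2HSV)
  m=((hsv[...,0]>14)&(hsv[...,0]<28)&(hsv[...,1]>165)&(hsv[...,2]>110)).astype(np.uint8)
  m=cv2.morphologyEx(m,cv2.MORPH_OPEN,np.ones((5,5)))
  n,l,st,ce=cv2.connectedComponentsWithStats(m)
  if n<2: print(c,'none');continue
  i=1+np.argmax(st[1:,4])
  P=np.vstack(cv2.findContours((l==i).astype(np.uint8),cv2.RETR_EXTERNAL,cv2.CHAIN_APPROX_NONE)[0])[:,0].astype(float)
  P=np.c_[.72-P[:,1]*.0005,-.02-P[:,0]*.0005]
  P=cv2.convexHull(P.astype(np.float32))[:,0].astype(float)
  Q=np.vstack([P,P[:1]]);L=np.r_[0,np.cumsum(np.linalg.norm(np.diff(Q,axis=0),axis=1))];u=np.linspace(0,L[-1],400)
  Q=np.c_[np.interp(u,L,Q[:,0]),np.interp(u,L,Q[:,1])]
  def res(p):
    d=Q-p[:2];a=np.array([np.cos(p[2]),np.sin(p[2])])
    return np.maximum(np.hypot(*d.T)-.06*1.01, d@a-.05*1.01)
  b=min((least_squares(res,[*Q.mean(0),a],loss='soft_l1',f_scale=.001) for a in np.arange(0,6.3,.5)),key=lambda o:o.cost)
  d=b.x[:2]-J;R=np.array([[np.cos(yj),np.sin(yj)],[-np.sin(yj),np.cos(yj)]])
  print(c,'area',st[i,4]*.25e-6,'xy',b.x[:2].round(4),'yaw',round(np.degrees(b.x[2])%360,1),'in jig mm',(R@d*1e3).round(1),'deg',round((np.degrees(b.x[2]-yj)+180)%360-180,1),'res',np.abs(b.fun).mean())
  for k in eyes.landmark_of('knob',c):
    p=atz(f,k['centre'],.023)
    if abs(p[0]-.57)<.1 and abs(p[1]+.17)<.1: print('  knob',p[:2].round(4),k['score'])
o=np.hstack([cv2.resize(i,(400,400)) for i in ims]);cv2.imwrite(f'pics/v{tag}.png',o)
E
python3 v.py 1;python3 g.py .5583 -.1756 .09 42.4
```

```text
top none
side area 0.00905375 xy [ 0.5587 -0.1774] yaw 255.3 in jig mm [-19.8  -1.8] deg -110.8 res 0.0005229695814499576
  knob [ 0.5608 -0.1805] 0.45
  knob [ 0.6272 -0.1707] 0.43
t 13.68 pos [0.5592 0.0529 0.1542] rpy [179.35  -0.55  42.78] F [ 0.52 -0.35  1.06] gap 0.0704
q [ 0.25  0.43 -0.57  1.81  0.28  0.97 -1.26]
shift [-1.0433  1.1094  0.4304] turn [ 0.0036 -0.0031  0.0021] dist mm 237.37424367426848 deg 0.9357189628324286
```

View pics/v1.png

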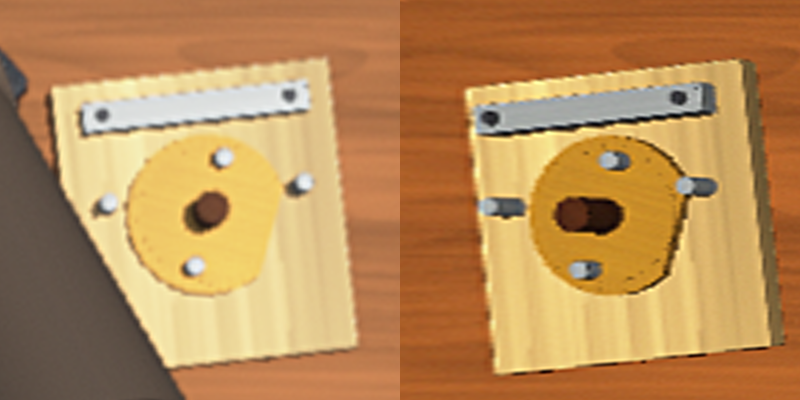

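```bash
python3 g.py .559 -.176 .13 37.2
```

```text
t 13.68 pos [0.5592 0.0529 0.1542] rpy [179.35  -0.55  42.78] F [ 0.52 -0.35  1.06] gap 0.0704
q [ 0.25  0.43 -0.57  1.81  0.28  0.97 -1.26]
shift [-1.0391  1.1175  0.1638] turn [ 0.0035 -0.0033  0.031 ] dist mm 230.20708187546722 deg 5.639864845812399
```

Emit:
arm_command --plan "-0.2 0.22 0 0 0 0 0.6;-0.2 0.22 0 0 0 0 0.6;-0.2 0.22 0 0 0 0 0.6;-0.2 0.22 0 0 0 0 0.6;-0.15 0.16 0.05 0 0 0 0.6;-0.09 0.08 0.1 0.0035 -0.0033 0.031 0.6;0 0 0 0 0 0 0.6"

```text
time: 14.55
position: [0.5564, -0.1876, 0.1348]
eef_rot: [3.138, -0.001, 0.61]
force: [-0.1, 1.3, 0.6]
finger_gap: 0.0702
```

```bash
python3 g.py .559 -.176 .06 37.2
```

```text
t 14.55 pos [ 0.5564 -0.1876  0.1348] rpy [ 1.798e+02 -5.000e-02  3.493e+01] F [-0.13  1.34  0.61] gap 0.0702
q [ 0.59  0.48 -0.47  1.76  0.26  0.96 -0.94]
shift [ 0.0582 -0.055   0.4984] turn [ 0.0011 -0.0002 -0.0126] dist mm 75.71482142028984 deg 2.2804023577151655
```

Emit:
arm_command --plan "0.058 -0.055 0.1 0 0 -0.0126 0.6;0 0 0.2 0 0 0 0.6;0 0 0.15 0 0 0 0.6;0 0 0.05 0 0 0 0.6;0 0 0 0 0 0 0.6"

```text
time: 15.18
position: [0.5614, -0.1661, 0.0587]
eef_rot: [3.138, -0.006, 0.666]
force: [0.9, -0.8, 0.5]
finger_gap: 0.0703
```

```bash
python3 g.py .559 -.176 .027 37.2;python3 - <<'E'
from h import *
f=grab('side');cv2.imwrite('pics/s4.png',cv2.resize(f['image'][220:340,250:400,::-1],None,fx=5,fy=5,interpolation=2))
E
```

```text
t 15.18 pos [ 0.5614 -0.1661  0.0587] rpy [179.77  -0.33  38.17] F [ 0.89 -0.82  0.45] gap 0.0703
q [ 0.54  0.57 -0.45  1.83  0.33  0.81 -0.98]
shift [-0.0548  0.0411  0.2115] turn [ 0.0013 -0.0019  0.0054] dist mm 33.34928156337956 deg 1.0483305821794735
```

View pics/s4.png

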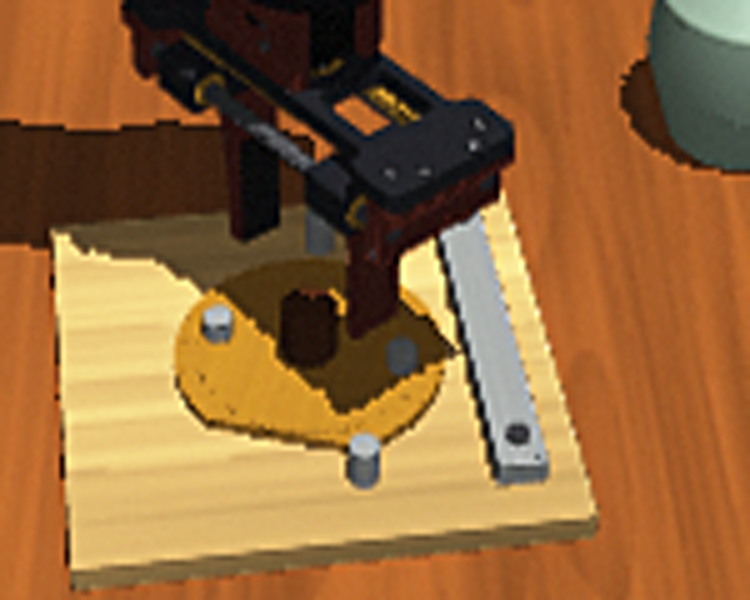

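Emit:
arm_command --plan "-0.055 0.041 0.04 0 -0.002 0.005 0.6;0 0 0 0 0 0 0.6"

```text
time: 15.48
position: [0.5597, -0.1769, 0.0542]
eef_rot: [3.135, -0.001, 0.65]
force: [0.4, -0.1, -0.8]
finger_gap: 0.0704
```

```bash
python3 g.py .559 -.176 .027 37.2
```

```text
t 15.47 pos [ 0.5597 -0.1769  0.0542] rpy [ 1.7963e+02 -4.0000e-02  3.7220e+01] F [ 0.36 -0.13 -0.78] gap 0.0704
q [ 0.54  0.58 -0.44  1.83  0.33  0.8  -0.99]
shift [-0.0004 -0.0089  0.1812] turn [ 0.0021 -0.0002  0.0001] dist mm 27.2188003410438 deg 0.3730226854658085
```

Emit:
arm_command --plan "0 -0.009 0.07 0.002 0 0 0.6;0 0 0.06 0 0 0 0.6;0 0 0.03 0 0 0 0.6;0 0 0 0 0 0 0.6"

```text
time: 15.98
position: [0.559, -0.1761, 0.0286]
eef_rot: [-3.142, -0.001, 0.649]
force: [0.3, 0.0, -0.0]
finger_gap: 0.0701
```

```bash
python3 g.py .559 -.176 .027 37.2
```

```text
t 15.97 pos [ 0.559  -0.1761  0.0286] rpy [-1.800e+02 -6.000e-02  3.717e+01] F [ 0.28  0.03 -0.04] gap 0.0701
q [ 0.53  0.62 -0.42  1.84  0.35  0.76 -1.  ]
shift [ 0.0007 -0.0006  0.011 ] turn [-0.     -0.0003 -0.0002] dist mm 1.64901429840209 deg 0.06536163800125276
```

Emit:
arm_command --plan "0 0 0.011 0 0 -0.02 0.6;0 0 0.003 0 0 -0.035 0.6;0 0 0 0 0 -0.035 0.6;0 0 0 0 0 -0.035 0.6;0 0 0 0 0 -0.035 0.6;0 0 0 0 0 0 0.6"

```text
time: 16.73
position: [0.5594, -0.1755, 0.0267]
eef_rot: [3.141, -0.001, 1.166]
force: [-0.2, -0.3, 0.3]
finger_gap: 0.0703
```

```bash
python3 g.py .559 -.176 .027 70;python3 - <<'E'
from h import *
f=grab('side');cv2.imwrite('pics/s5.png',cv2.resize(f['image'][220:340,250:400,::-1],None,fx=5,fy=5,interpolation=2))
E
```

```text
t 16.73 pos [ 0.5594 -0.1755  0.0267] rpy [ 1.7996e+02 -7.0000e-02  6.6830e+01] F [-0.16 -0.32  0.28] gap 0.0703
q [ 0.62  0.65 -0.55  1.83  0.46  0.79 -0.57]
shift [-0.0038 -0.001  -0.0018] turn [ 0.0002 -0.0004 -0.0176] dist mm 0.6435307933799616 deg 3.1672777176439006
```

View pics/s5.png

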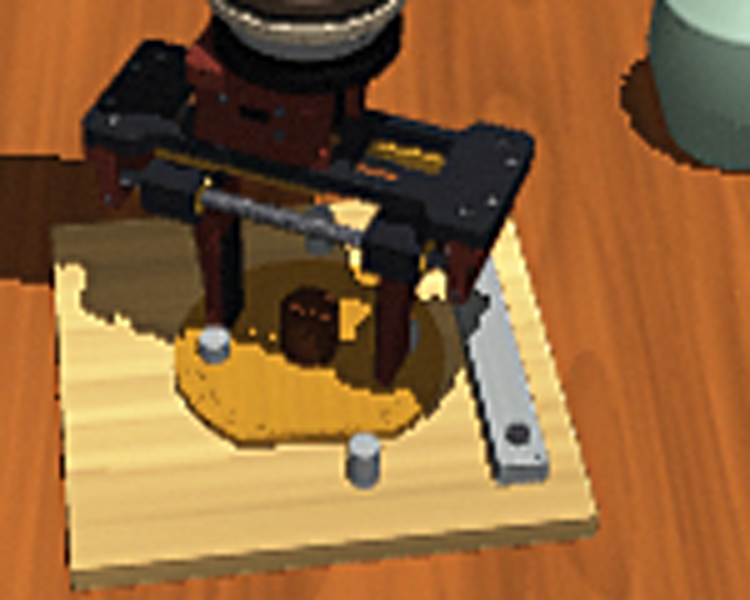

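Fingers straddle the knob and are pushing both studs; the disc has begun turning. Continue.

Emit:
arm_command --plan "-0.004 0 0 0 0 -0.035 0.6;0 0 0 0 0 -0.035 0.6;0 0 0 0 0 -0.035 0.6;0 0 0 0 0 -0.035 0.6;0 0 0 0 0 -0.035 0.6;0 0 0 0 0 -0.035 0.6;0 0 0 0 0 0 0.6"

```text
time: 17.65
position: [0.5591, -0.1762, 0.0269]
eef_rot: [3.141, 0.0, 1.826]
force: [0.0, -0.2, 0.7]
finger_gap: 0.0702
```

```bash
python3 g.py .559 -.176 .027 130
```

```text
t 17.65 pos [ 0.5591 -0.1762  0.0269] rpy [1.7996e+02 1.0000e-02 1.0459e+02] F [ 0.02 -0.22  0.69] gap 0.0702
q [ 0.73  0.69 -0.71  1.83  0.59  0.84 -0.02]
shift [ 0.0015 -0.0002 -0.0006] turn [ 2.000e-04  1.000e-04 -1.411e-01] dist mm 0.2454023202968919 deg 25.40517238293549
```

Emit:
arm_command --plan "0 0 0 0 0 -0.035 0.6;0 0 0 0 0 -0.035 0.6;0 0 0 0 0 -0.035 0.6;0 0 0 0 0 -0.035 0.6;0 0 0 0 0 -0.035 0.6;0 0 0 0 0 -0.035 0.6;0 0 0 0 0 -0.035 0.6;0 0 0 0 0 0 0.6"

```text
time: 18.65
position: [0.5591, -0.1764, 0.027]
eef_rot: [-3.14, 0.001, 2.583]
force: [-0.2, 0.0, -0.1]
finger_gap: 0.0703
```

```bash
python3 g.py .559 -.176 .027 162;python3 v.py 2
```

```text
t 18.65 pos [ 0.5591 -0.1764  0.027 ] rpy [-1.7993e+02  3.0000e-02  1.4800e+02] F [-0.21  0.03 -0.15] gap 0.0703
q [ 0.83  0.76 -0.88  1.82  0.73  0.92  0.63]
shift [ 0.002   0.0021 -0.0001] turn [-0.0004  0.0001 -0.0778] dist mm 0.44436041219024763 deg 14.000260207909577
top none
side area 0.003948 xy [ 0.5499 -0.1814] yaw 244.8 in jig mm [-29.   -4.8] deg -121.3 res 0.01197586399776136
  knob [ 0.5567 -0.1754] 0.53
  knob [ 0.609  -0.1905] 0.52
```

View pics/v2.png

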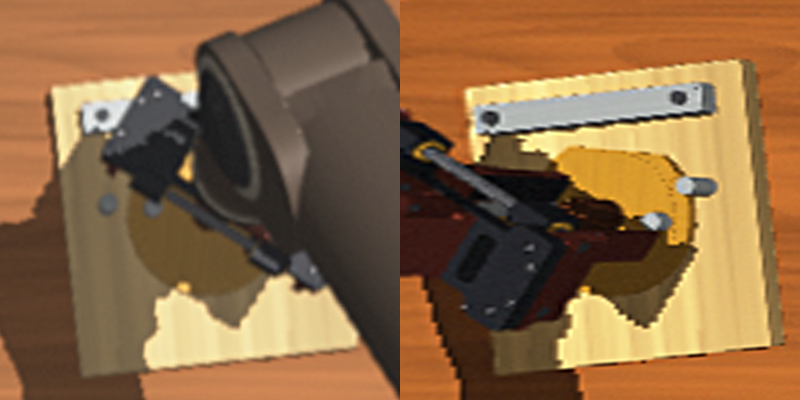

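Emit:
arm_command --plan "0 0 0 0 0 -0.03 0.6;0 0 0 0 0 -0.03 0.6;0 0 0 0 0 -0.02 0.6;0 0 0 0 0 0 0.6"

```text
time: 19.3
position: [0.5591, -0.1764, 0.0273]
eef_rot: [-3.139, 0.0, 2.831]
force: [-0.0, -0.6, 0.2]
finger_gap: 0.0703
```

```bash
python3 g.py .559 -.176 .027 162.2
```

```text
t 19.3 pos [ 0.5591 -0.1764  0.0273] rpy [-1.7985e+02  3.0000e-02  1.6223e+02] F [-0.03 -0.61  0.19] gap 0.0703
q [ 0.86  0.79 -0.93  1.82  0.77  0.95  0.85]
shift [0.0015 0.0025 0.0017] turn [-0.0009  0.0002  0.0002] dist mm 0.5101635788432851 deg 0.1591244147496146
```

Emit:
arm_command --plan "0 0 0 0 0 0.04 0.6;0 0 0 0 0 0.02 0.6;0 0 -0.15 0 0 0 0.6;0 0 -0.3 0 0 0 0.6;0 0 -0.3 0 0 0 0.6;0 0 -0.1 0 0 -0.055 0.6;0 0 0 0 0 -0.055 0.6;0 0 0 0 0 -0.055 0.6;0 0 0 0 0 -0.03 0.6"

```text
time: 20.42
position: [0.5607, -0.1744, 0.1704]
eef_rot: [-3.134, 0.006, -3.02]
force: [0.8, 0.0, -0.1]
finger_gap: 0.0702
```

```bash
python3 g.py .54 .06 .15 186.1;python3 v.py 3
```

```text
t 20.43 pos [ 0.5607 -0.1744  0.1704] rpy [-179.56    0.32 -173.01] F [ 0.77  0.04 -0.13] gap 0.0702
q [ 1.    0.68 -1.16  1.71  0.67  1.21  1.35]
shift [-0.0521  1.5691  0.1239] turn [-0.0024  0.0018  0.0049] dist mm 236.23027523211968 deg 1.0382338865009437
top none
side area 0.0062032499999999996 xy [ 0.5581 -0.1788] yaw 8.0 in jig mm [-20.5  -3.2] deg 1.9 res 0.0016837804947969085
  knob [ 0.5548 -0.1775] 0.61
```

View pics/v3.png

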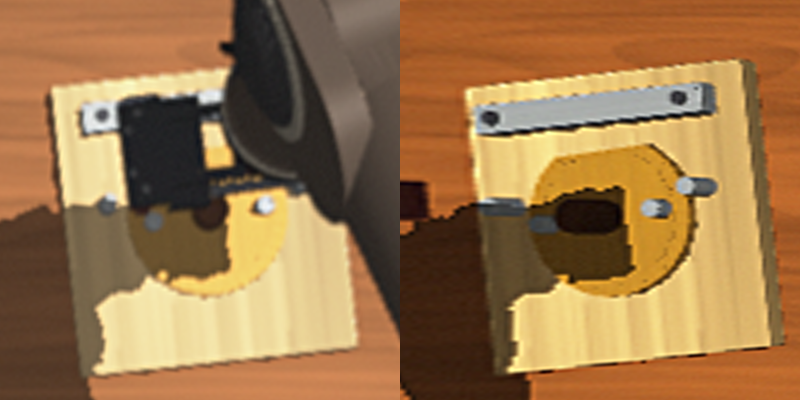

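Emit:
arm_command --plan "0 0 0 0 0 0.055 0.6;0 0 0 0 0 0.055 0.6;0 0 0 0 0 0.055 0.6;0 0 0 0 0 0.055 0.6;0 0 0 0 0 0.055 0.6;0 0 0 0 0 0.055 0.6;0 0 0 0 0 0.055 0.6;0 0 0 0 0 0.055 0.6;0 0 0 0 0 0.055 0.6;0 0 0 0 0 0.055 0.6"

```text
time: 21.82
position: [0.5611, -0.1724, 0.1771]
eef_rot: [3.129, 0.006, 1.447]
force: [-0.4, 0.0, 0.2]
finger_gap: 0.0703
```

```bash
python3 g.py .515 -.18 .15 6.1
```

```text
t 21.82 pos [ 0.5611 -0.1724  0.1771] rpy [179.3    0.32  82.93] F [-0.38  0.02  0.17] gap 0.0703
q [ 0.77  0.49 -0.75  1.72  0.38  1.07 -0.24]
shift [-0.0872 -0.3008  0.1773] turn [ 0.0045 -0.0011  0.4269] dist mm 53.97886940621398 deg 76.84018133419652
```

Emit:
arm_command --plan "0 0 0 0.0045 0 0.055 0.6;0 0 0 0 0 0.055 0.6;0 0 0 0 0 0.055 0.6;0 0 0 0 0 0.055 0.6;0 0 0 0 0 0.055 0.6;0 0 0 0 0 0.055 0.6;0 0 0 0 0 0.055 0.6;0 0 0 0 0 0.03 0.6;0 0 0 0 0 0 0.6"

```text
time: 22.95
position: [0.5625, -0.1687, 0.1849]
eef_rot: [3.138, -0.006, 0.078]
force: [-0.4, -0.3, -0.4]
finger_gap: 0.07
```

```bash
python3 g.py .516 -.18 .1 6.1
```

```text
t 22.95 pos [ 0.5625 -0.1687  0.1849] rpy [179.79  -0.34   4.49] F [-0.44 -0.26 -0.4 ] gap 0.07
q [ 0.55  0.42 -0.45  1.72  0.21  1.05 -1.47]
shift [-0.3182  0.0489  0.5641] turn [ 0.0012 -0.0018 -0.0089] dist mm 97.42930989806663 deg 1.6588128096603338
```

Emit:
arm_command --plan "-0.11 0.017 0 0 0 -0.009 0.6;-0.08 0.015 0.1 0 -0.002 0 0.6;-0.06 0.015 0.2 0 0 0 0.6;0 0 0.2 0 0 0 0.6;0 0 0 0 0 0 0.6"

```text
time: 23.58
position: [0.5243, -0.1794, 0.1073]
eef_rot: [3.138, -0.0, 0.11]
force: [0.9, -0.2, 0.0]
finger_gap: 0.0706
```

```bash
python3 g.py .528 -.178 .06 6.1
```

```text
t 23.57 pos [ 0.5243 -0.1794  0.1073] rpy [ 1.798e+02 -2.000e-02  6.290e+00] F [ 0.87 -0.15  0.04] gap 0.0706
q [ 0.58  0.46 -0.44  1.87  0.25  0.87 -1.45]
shift [ 0.0252 -0.0074  0.315 ] turn [ 0.0011 -0.0001  0.001 ] dist mm 47.412409200776466 deg 0.27282209836218846
```

Emit:
arm_command --plan "0.02 -0.007 0.1 0.001 0 0.001 0.6;0 0 0.12 0 0 0 0.6;0 0 0.1 0 0 0 0.6;0 0 0 0 0 0 0.6"

```text
time: 24.08
position: [0.5286, -0.178, 0.0573]
eef_rot: [3.141, -0.002, 0.107]
force: [0.6, -0.4, 0.6]
finger_gap: 0.0702
```

```bash
python3 g.py .528 -.178 .027 6.1;python3 - <<'E'
from h import *
f=grab('side');cv2.imwrite('pics/s6.png',cv2.resize(f['image'][220:340,250:400,::-1],None,fx=5,fy=5,interpolation=2))
E
```

```text
t 24.07 pos [ 0.5286 -0.178   0.0573] rpy [ 1.7997e+02 -1.3000e-01  6.1000e+00] F [ 0.63 -0.36  0.62] gap 0.0702
q [ 0.55  0.53 -0.41  1.9   0.3   0.77 -1.49]
shift [-4.300e-03 -2.000e-04  2.019e-01] turn [ 0.0001 -0.0007  0.    ] dist mm 30.29439669621435 deg 0.12777536387782493
```

View pics/s6.png

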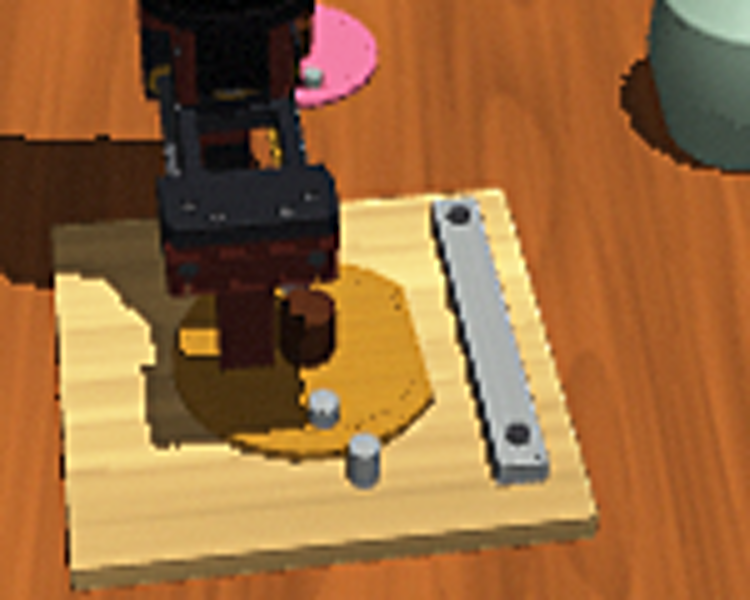

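Emit:
arm_command --plan "-0.004 0 0.07 0 0 0 0.6;0 0 0.07 0 0 0 0.6;0 0 0.05 0 0 0 0.6;0 0 0.015 0 0 0 0.6;0 0 0 0 0 0 0.6"

```text
time: 24.75
position: [0.5292, -0.1783, 0.0259]
eef_rot: [3.14, -0.004, 0.107]
force: [-0.4, -0.1, -0.3]
finger_gap: 0.07
```

```bash
python3 g.py .552 -.1763 .027 6.1
```

```text
t 24.75 pos [ 0.5292 -0.1783  0.0259] rpy [179.91  -0.26   6.11] F [-0.37 -0.13 -0.35] gap 0.07
q [ 0.54  0.58 -0.39  1.91  0.33  0.71 -1.51]
shift [ 0.1525  0.003  -0.0067] turn [ 0.0005 -0.0014  0.    ] dist mm 22.907553414764156 deg 0.2712800475741965
```

Emit:
arm_command --plan "0.03 0 -0.006 0 -0.001 0 0.6;0.03 0 0 0 0 0 0.6;0.025 0 0 0 0 0 0.6;0.025 0 0 0 0 0 0.6;0.02 0 0 0 0 0 0.6;0.015 0 0 0 0 0 0.6;0 0 0 0 0 0 0.6"

```text
time: 25.62
position: [0.5492, -0.1766, 0.0272]
eef_rot: [3.14, 0.005, 0.105]
force: [-2.1, -1.0, 0.8]
finger_gap: 0.0701
```

```bash
python3 g.py .5613 -.1753 .027 6.1;python3 - <<'E'
from h import *
f=grab('side');cv2.imwrite('pics/s7.png',cv2.resize(f['image'][220:340,250:400,::-1],None,fx=5,fy=5,interpolation=2))
E
```

```text
t 25.62 pos [ 0.5492 -0.1766  0.0272] rpy [179.89   0.29   6.04] F [-2.09 -0.96  0.77] gap 0.0701
q [ 0.51  0.6  -0.39  1.86  0.33  0.75 -1.52]
shift [0.0814 0.     0.0006] turn [ 0.0006  0.0016 -0.0003] dist mm 12.209327137672863 deg 0.31848169318572495
```

View pics/s7.png

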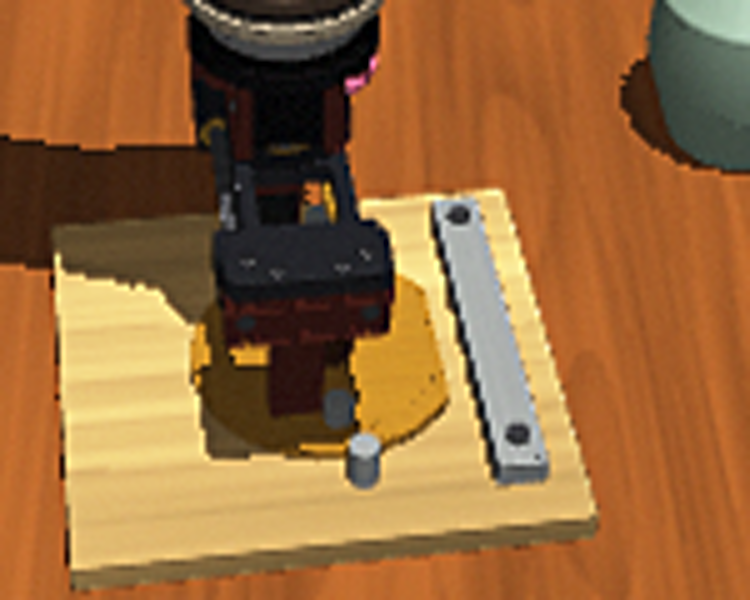

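Emit:
arm_command --plan "0.018 0 0 0 0.0016 0 0.6;0.018 0 0 0 0 0 0.6;0.018 0 0 0 0 0 0.6;0.015 0 0 0 0 0 0.6;0 0 0 0 0 0 0.6"

```text
time: 26.3
position: [0.5575, -0.1761, 0.027]
eef_rot: [3.14, 0.004, 0.104]
force: [-2.2, 0.4, 1.9]
finger_gap: 0.0702
```

```bash
python3 g.py .5613 -.1753 .027 6.1
```

```text
t 26.3 pos [ 0.5575 -0.1761  0.027 ] rpy [179.88   0.21   5.99] F [-2.23  0.44  1.88] gap 0.0702
q [ 0.51  0.61 -0.39  1.84  0.33  0.75 -1.52]
shift [ 0.0254 -0.0026 -0.0003] turn [ 0.0007  0.0012 -0.0006] dist mm 3.833596400771121 deg 0.26987026054955104
```

Now millimetre steps with force checks.

Emit:
arm_command --plan "0.01 0 0 0 0 -0.0006 0.6;0.008 0 0 0 0 0 0.6"

```text
time: 26.55
position: [0.5594, -0.176, 0.0269]
eef_rot: [3.14, 0.005, 0.106]
force: [-5.3, 0.2, 4.0]
finger_gap: 0.0704
```

Emit:
arm_command --plan "0.008 0 0 0 0 0 0.6;0 0 0 0 0 0 0.6"

```text
time: 26.8
position: [0.5604, -0.1759, 0.0269]
eef_rot: [3.139, 0.006, 0.106]
force: [-3.6, 0.1, 1.5]
finger_gap: 0.0703
```

Emit:
arm_command --plan "0.008 0 0 0 0 0 0.6;0 0 0 0 0 0 0.6"

```text
time: 27.05
position: [0.561, -0.1759, 0.0268]
eef_rot: [3.14, 0.007, 0.106]
force: [-3.8, 0.2, 2.6]
finger_gap: 0.0704
```

Emit:
arm_command --plan "0.009 0 0 0 0 0 0.6;0 0 0 0 0 0 0.6"

```text
time: 27.3
position: [0.5609, -0.1759, 0.0266]
eef_rot: [3.14, 0.01, 0.106]
force: [-2.9, -0.2, 2.2]
finger_gap: 0.0705
```

```bash
python3 g.py .5613 -.1753 .027 6.1;python3 - <<'E'
from h import *
f=grab('side');cv2.imwrite('pics/s8.png',cv2.resize(f['image'][220:340,250:400,::-1],None,fx=5,fy=5,interpolation=2))
E
```

```text
t 27.3 pos [ 0.5609 -0.1759  0.0266] rpy [179.89   0.57   6.06] F [-2.93 -0.18  2.17] gap 0.0705
q [ 0.5   0.62 -0.39  1.83  0.33  0.77 -1.52]
shift [ 0.0028 -0.004  -0.0029] turn [ 0.0006  0.0031 -0.0002] dist mm 0.8454933034272613 deg 0.5773751389402588
```

View pics/s8.png

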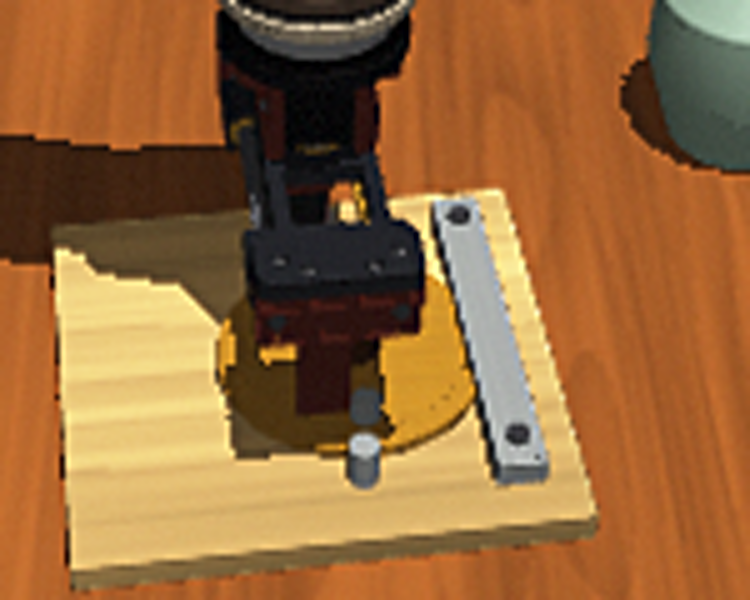

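Emit:
arm_command --plan "0.014 0 0 0 0.003 0 0.6;0 0 0 0 0 0 0.6"

```text
time: 27.6
position: [0.5609, -0.176, 0.0262]
eef_rot: [3.14, 0.004, 0.105]
force: [-2.1, 0.2, 2.1]
finger_gap: 0.0705
```

Emit:
arm_command --plan "0.014 0 0 0 0.002 0 0.6;0 0 0 0 0 0 0.6"

```text
time: 27.85
position: [0.561, -0.176, 0.0258]
eef_rot: [3.14, 0.002, 0.105]
force: [-2.4, -0.6, 2.0]
finger_gap: 0.0705
```

Emit:
arm_command --plan "0.02 0 -0.006 0 0 0 0.6"

```text
time: 27.98
position: [0.5612, -0.176, 0.0259]
eef_rot: [3.14, 0.007, 0.105]
force: [-13.6, -1.2, 3.8]
finger_gap: 0.0703
```

```bash
python3 g.py .5613 -.1753 .027 6.1
```

```text
t 27.98 pos [ 0.5612 -0.176   0.0259] rpy [179.93   0.42   6.02] F [-13.64  -1.18   3.77] gap 0.0703
q [ 0.5   0.62 -0.39  1.83  0.33  0.76 -1.52]
shift [ 0.0013 -0.0048 -0.0074] turn [ 0.0004  0.0024 -0.0005] dist mm 1.3317091453618575 deg 0.4373556977223777
```

Emit:
arm_command --plan "-0.01 0 0 0 0 0 0.6;-0.03 0 0 0 0 0 0.6;-0.06 0 0 0 0 0 0.6;-0.06 0 -0.05 0 0 0 0.6;0 0 -0.25 0 0 0 0.6;0 0 -0.3 0 0 0 0.6;0 -0.3 -0.2 0 0 0 0.6;0 -0.4 0 0 0 0 0.6;0 -0.4 0 0 0 0 0.6;0 -0.4 0 0 0 0 0.6"

```text
time: 29.22
position: [0.5157, 0.0452, 0.1537]
eef_rot: [3.137, -0.007, 0.094]
force: [0.6, 0.4, 0.4]
finger_gap: 0.0705
```

```bash
python3 v.py 4; python3 g.py .55 .15 .2 6.1
```

```text
top none
side area 0.0090095 xy [ 0.5778 -0.1765] yaw 6.0 in jig mm [-0.7 -3. ] deg -0.1 res 0.0003805122431427106
  knob [ 0.5839 -0.1775] 0.62
t 29.38 pos [0.5153 0.0476 0.1537] rpy [179.83  -0.37   5.82] F [-0.31 -1.87 -0.82] gap 0.07
q [ 0.25  0.35 -0.54  1.91  0.23  0.93 -1.87]
shift [ 0.3011 -0.6548 -0.309 ] turn [ 0.001  -0.002  -0.0015] dist mm 117.62434173505396 deg 0.4931598975253645
```

View pics/v4.png

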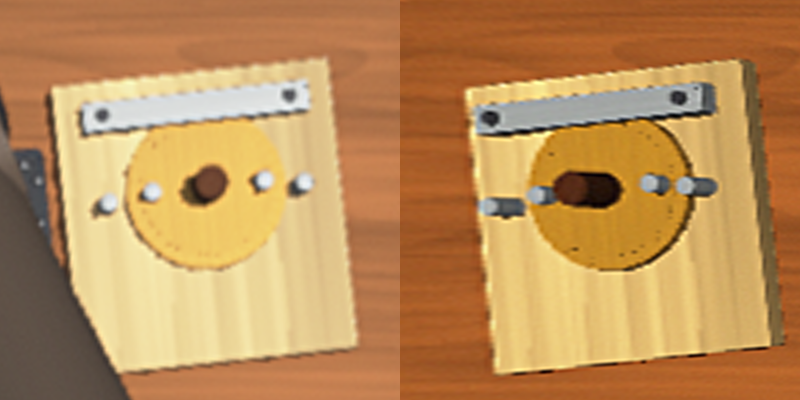

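```bash
python3 g.py .525 -.179 .12 6.1
```

```text
t 29.38 pos [0.5153 0.0476 0.1537] rpy [179.83  -0.37   5.82] F [-0.31 -1.87 -0.82] gap 0.07
q [ 0.25  0.35 -0.54  1.91  0.23  0.93 -1.87]
shift [-0.0907  1.5087  0.2284] turn [ 0.001  -0.002  -0.0015] dist mm 229.2830691793744 deg 0.4931598975253645
```

Emit:
arm_command --plan "-0.02 0.2 0 0 -0.002 0 -0.5;-0.02 0.3 0 0 0 0 -1;-0.02 0.3 0 0 0 0 -1;-0.02 0.3 0 0 0 0 -1;-0.01 0.25 0.03 0 0 0 -1;0 0.1 0.1 0 0 0 -1;0 0 0.1 0 0 0 -1;0 0 0 0 0 0 -1" --grip_force 5

```text
time: 30.38
position: [0.5214, -0.1836, 0.1196]
eef_rot: [3.135, -0.002, 0.096]
force: [0.7, 0.4, 0.9]
finger_gap: 0.0004
```

```bash
python3 g.py .525 -.179 .06 6.1
```

```text
t 30.38 pos [ 0.5214 -0.1836  0.1196] rpy [ 1.7964e+02 -1.2000e-01  5.4800e+00] F [0.73 0.39 0.93] gap 0.0004
q [ 0.58  0.44 -0.43  1.86  0.24  0.89 -1.44]
shift [ 0.0263 -0.0306  0.3974] turn [ 0.002  -0.0006 -0.0034] dist mm 59.9172963683728 deg 0.7257922041717039
```

Emit:
arm_command --plan "0.02 -0.03 0.1 0.002 0 -0.003 -1;0 0 0.15 0 0 0 -1;0 0 0.12 0 0 0 -1;0 0 0.06 0 0 0 -1;0 0 0 0 0 0 -1"

```text
time: 31.0
position: [0.5258, -0.1704, 0.0517]
eef_rot: [-3.138, -0.003, 0.117]
force: [-0.7, 0.0, -0.4]
finger_gap: 0.0006
```

```bash
python3 g.py .535 -.178 .032 6.1
```

```text
t 31.0 pos [ 0.5258 -0.1704  0.0517] rpy [-179.79   -0.18    6.71] F [-0.69  0.03 -0.41] gap 0.0006
q [ 0.54  0.53 -0.41  1.91  0.29  0.75 -1.49]
shift [0.0543 0.0579 0.1311] turn [-0.0012 -0.001   0.0034] dist mm 22.991414232607003 deg 0.6761852103215784
```

Emit:
arm_command --plan "0 0.055 0.04 -0.001 -0.001 0.003 -1;0.01 0 0.05 0 0 0 -1;0.02 0 0.04 0 0 0 -1;0 0 0 0 0 0 -1"

```text
time: 31.5
position: [0.5328, -0.1788, 0.0321]
eef_rot: [3.141, -0.002, 0.107]
force: [-1.0, 0.7, -0.3]
finger_gap: 0.0004
```

```bash
python3 g.py .5535 -.1767 .032 6.1;python3 - <<'E'
from h import *
f=grab('side');cv2.imwrite('pics/s9.png',cv2.resize(f['image'][220:340,250:400,::-1],None,fx=5,fy=5,interpolation=2))
E
```

```text
t 31.5 pos [ 0.5328 -0.1788  0.0321] rpy [ 1.7997e+02 -1.2000e-01  6.1400e+00] F [-0.98  0.68 -0.26] gap 0.0004
q [ 0.53  0.57 -0.39  1.9   0.32  0.73 -1.5 ]
shift [0.1384 0.0011 0.0008] turn [ 0.0002 -0.0007  0.0002] dist mm 20.763547603040767 deg 0.12848271006229336
```

View pics/s9.png

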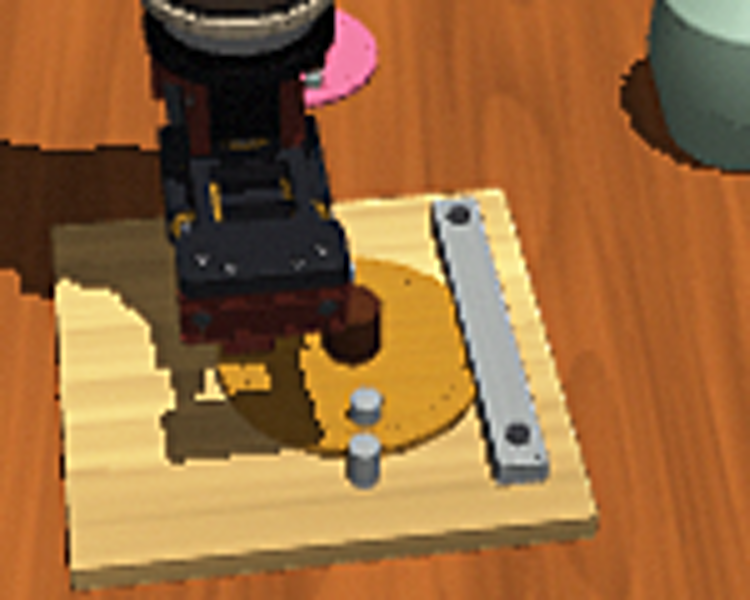

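Shut fingers are behind the knob. Approach gently.

Emit:
arm_command --plan "0.035 0 0 0 0 0 -1;0.035 0 0 0 0 0 -1;0.025 0 0 0 0 0 -1;0.015 0 0 0 0 0 -1;0.01 0 0 0 0 0 -1"

```text
time: 32.17
position: [0.5526, -0.1767, 0.0331]
eef_rot: [3.14, -0.003, 0.107]
force: [0.7, 0.3, -1.0]
finger_gap: 0.0005
```

Emit:
arm_command --plan "0.012 0 0 0 0 0 -1;0.01 0 0 0 0 0 -1"

```text
time: 32.42
position: [0.5552, -0.1765, 0.0329]
eef_rot: [3.14, -0.002, 0.107]
force: [-3.3, -0.9, 2.2]
finger_gap: 0.0003
```

Emit:
arm_command --plan "0.01 0 0 0 0 0 -1"

```text
time: 32.55
position: [0.5554, -0.1767, 0.0327]
eef_rot: [3.14, 0.001, 0.107]
force: [-5.8, -1.0, 3.5]
finger_gap: -0.0001
```

Emit:
arm_command --plan "0.012 0 0 0 0 0 -1"

```text
time: 32.67
position: [0.5554, -0.1772, 0.0325]
eef_rot: [3.14, 0.004, 0.106]
force: [-6.2, -0.8, 5.4]
finger_gap: 0.0006
```

Emit:
arm_command --plan "-0.005 0 0 0 0 0 -1;-0.02 0 0 0 0 0 -1;-0.06 0 0 0 0 0 -1;-0.1 0 -0.03 0 0 0 -1;0 0 -0.2 0 0 0 -1;0 0 -0.3 0 0 0 -1;0 -0.3 -0.2 0 0 0 -1;0 -0.4 0 0 0 0 -1;0 -0.4 0 0 0 0 -1;0 -0.4 0 0 0 0 -1"

```text
time: 33.92
position: [0.4992, 0.0423, 0.1466]
eef_rot: [3.137, 0.001, 0.093]
force: [1.9, 0.7, 1.2]
finger_gap: 0.0007
```

Emit:
arm_command --plan "0 -0.3 0 0 0 0 -1;0 -0.2 0 0 0 0 -1;0 0 0 0 0 0 -1;0 0 0 0 0 0 -1"

```text
time: 34.42
position: [0.4883, 0.1217, 0.1476]
eef_rot: [3.136, -0.002, 0.1]
force: [-0.2, 0.4, -0.1]
finger_gap: 0.0006
```

```bash
python3 v.py 5; python3 g.py .55 .15 .2 6.1; python3 - <<'E'
from h import *
grab('side','s10.png');t=grab('top','t10.png')
for n in('vase','bowl','jar'): print(n,[(atz(t,r['centre'],0).round(3)[:2],round(r['score'],2)) for r in eyes.landmark_of(n,'top')][:2])
E
```

```text
top none
side area 0.009006 xy [ 0.5778 -0.1765] yaw 6.0 in jig mm [-0.7 -3. ] deg -0.1 res 0.0004272156663685946
  knob [ 0.5787 -0.1824] 0.45
t 34.58 pos [0.4886 0.1214 0.1476] rpy [ 1.7971e+02 -9.0000e-02  5.6700e+00] F [ 0.08 -0.09  0.45] gap 0.0007
q [ 0.12  0.35 -0.56  1.94  0.24  0.92 -2.04]
shift [ 0.4264 -0.1475 -0.3497] turn [ 0.0016 -0.0005 -0.0024] dist mm 85.62672385810825 deg 0.5276937050383446
vase [(array([0.784, 0.001]), 0.7)]
bowl [(array([0.581, 0.414]), 0.97)]
jar [(array([ 0.595, -0.427]), 0.91)]
```

View pics/v5.png

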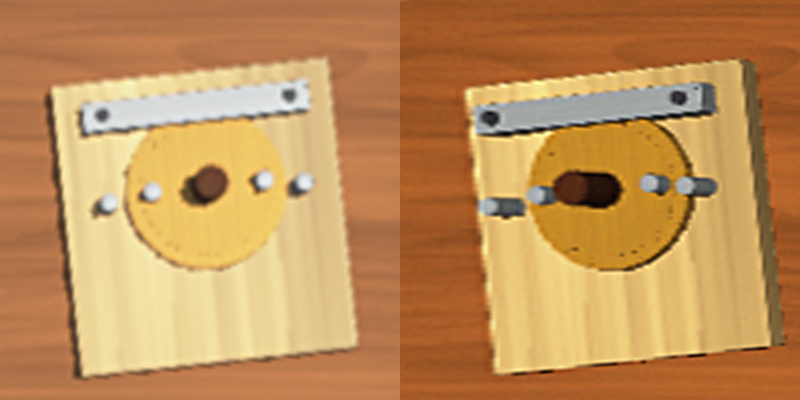

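View pics/t10.png

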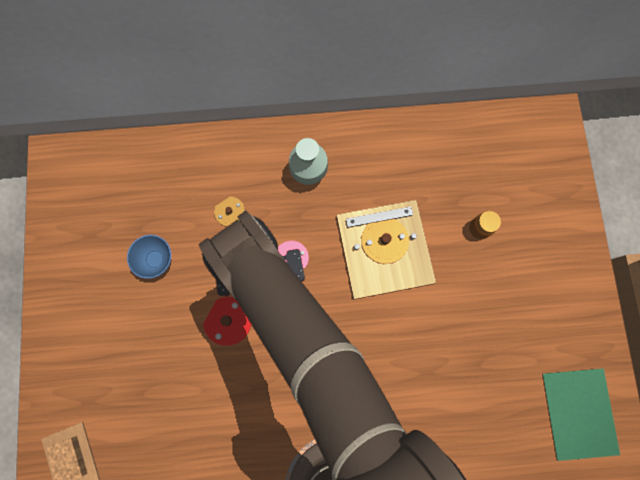

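The disc lies between the pins with its flat along the bar, and nothing else has moved. The gripper is clear at z = 0.148 m. Handing in.

```bash
python3 -c "
from bench import bot
print(bot.job_done())"
```

```text
the job is handed in; nothing more can be done
None
```

I handed the job in at about 34.7 s, with the brass disc's flat lying along the bar and the gripper well clear.

- **Laying down:** I picked the disc up by its knob and set it between the pins with the flat about 111° away from the bar, then let go. The touchdown did not show clearly in the wrist force, so I released at the expected height, at most about 1 mm up.
- **Turning:** I turned it with both fingertips on the studs. It came out about 2° past square, which the next push took out.
- **Pressing up:** I pushed on both studs until it stopped against the bar, with one brief reading of about 14 N. I then seated it with a centred push on the knob of about 6 N, and it did not move further.

**Last checks:**
- The side camera put the flat at -0.1° to the bar and the disc's centre 0.7 mm short of x = 0, within the camera's error.
- Both pictures show no gap at the bar.
- The vase, bowl and jar are where they were, to within about 1 cm of camera noise.
- The colour fit in the top camera found no disc on the board at any check, so the measured angle comes from the side view alone. I checked the top picture only by eye, and it agrees.

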